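# Hang up the steamer basket and put the lid on the casserole

### The job

Lift the wire steamer basket out of the blue casserole and hang it by its red handle on the hook of the drip stand, letting it go there. Then put the blue lid on the casserole, square and fully seated so that it lies flush on the rim all round; lower it gently, do not drop it. Leave the casserole and everything else on the table where they are.

Things in the scene. Friction and masses are not known exactly. Their poses are not given: they have to be found in the camera images.
- pan: open rectangular blue ceramic casserole, white inside: 200 (x) x 140 (y) x 70 mm high (rim at z = 70), walls 6 mm (inside 188 x 128), floor 8 mm, a 12 mm ear on each short end (224 mm over the ears). Loose, 1.5 kg. Origin: centre of its underside; x along its length, z up
- lid: blue lid, right way up on the table, 0.4 kg. Plate 200 (x) x 140 (y), z 6 to 14 mm; white lip under it 180 x 120, z 0 to 6 (lower half 172 x 112), drops inside the rim with 4 mm to spare each side. Black bar handle along x, 84 long, 16 wide, z 32 to 46, on posts 66 mm apart. Origin: centre of the lip's underside, z up. Seated: origin 64 mm above the casserole's; either way round fits
- basket: steel wire basket standing in the casserole, 80 (x) x 130 (y) mm, rim at z = 55, with a rigid arched handle: uprights at y = +-62, straight red cross bar along y, 130 long, 14 wide (x), z 115 to 125. 60 mm clear between rim and bar, 118 mm between the uprights. 0.25 kg. Origin: centre of its underside; z up
- basket_handle (a point): middle of the basket's red handle bar (centre of its section: underside 5 mm below, top 5 mm above); axes as the basket's: bar along y
- stand: fixed steel drip stand: tray 170 (x) x 130 (y) x 14 mm, an upright dark 14 mm post at x = +70 mm, 171 mm high, and a 10 mm round dark hook that comes from the post towards the stand's -x over the middle of the tray. Origin: centre of the tray's underside; z up
- hook_seat (a point): top of the hook's level part, 155 mm above the table, over the tray's middle: the handle bar rests here. Axes as the stand's: hook points to -x, post 65 mm away at +x. Level from x = -15 to +17 mm; the tip rises 22 mm above this point at x = -35. A handle goes on from the -x side, over the tip, bar along y. Basket hanging: handle point 5 mm above this one
- bottle: bystander: green juice bottle, 58 mm wide, 170 high
- canister: bystander: blue and white canister, 82 mm wide, 135 high
- mug: bystander: white mug, 80 mm wide, 92 high
- timer: bystander: white kitchen timer with a red dial, 50 x 70 x 62 mm
- tomatillo: bystander: green tomatillo, 54 mm wide
Mind the look-alikes: they are no part of the job. Leave any yellow look-alike of the lid alone.

How it is judged:
By the outcome, as a careful person would: the job done as asked, in the order asked, and still so for the second after the job is handed in, with the robot touching nothing.
It also fails if it takes over 72 s, if anything falls off the work surface, if the arm or the gripper's body presses on something with over 40 N, if the wrist force passes 120 N, or if a joint passes its speed limit or range.

### The arm

A 7-joint arm with a two-finger parallel gripper is mounted at the origin on the work surface. World frame = base frame: x ahead of the robot, y to its left, z up, the work surface at z = 0. Lengths are in m, angles in rad, forces in N, time in s.
With the tool pointing down it reaches from about 0.4 to 0.85 m from the base axis. Payload 10.4 kg.
Tool frame: the origin (TCP) lies between the finger pads; the fingertips stand 22 mm ahead of it and the grasp point (between the pads) lies 3 mm ahead of it (r.nose_length is the distance from the TCP to the fingertips, in m); z points along the fingers, y is the line along which they close (so a half turn about z gives the same grasp; the last joint's range is limited). The gripper opens to 87 mm and grips with 3 to 60 N. Pads are 19 mm wide; open, the fingers measure 117 mm over their backs; the gripper's body (75 mm by 190 mm) begins 51 mm behind the grasp point.
Start: joints at [1.151, 0.332, -0.065, 1.46, 0.022, 1.35, -0.088], TCP at [0.242, -0.576, 0.245] pointing down, gripper open.
Joint ranges: [-2.6, 2.6], [-0.5, 2.12], [-1.47, 1.34], [0.16, 2.42], [-1.27, 4.41], [0.06, 2.06], [-2.6, 2.6]. Speed limits (rad/s): [2.22, 2.22, 2.79, 2.79, 3.14, 3.14, 3.14].

### API

Orientations are given as a unit quaternion [x, y, z, w].
In Python, from bench import readout, cams, r gives the robot as it stands. The module is installed in compiled form; this text tells all that it offers.
- The arm moves only by the tool step_arm, never from a script. Its argument "deltas" is a list that holds one entry, the list of rows, each a list of 7 numbers: the turn, a rotation vector about the tool's x, y, z in rad, then the shift along the tool's x, y, z in m, then the opening in per cent of the stroke, from 0 (shut) to 100 (fully open). A call has 1 to 20 rows; each row is the pose to reach, as a shift and turn from the pose commanded when the call began, along the tool's axes at that moment; what a row does not reach only later rows make up. A row lasts 1/8 s, in which the tool goes at most 62.5 mm and 10.7 degrees, less where a joint would pass 70% of its speed; a pose out of reach is approached as far as the arm can. A call with a gripper value outside its range is refused whole. The fingers move at their own pace and stop on an object; "squeeze" is the grip in N (left out, the last holds). Time passes only in rows, so rows that repeat a pose let the fingers close. It gives the time, the measured TCP pose, the force, the opening and the grip force at its end, in the units of the state.
- readout.read_state(): the state, without advancing time (a new reading comes with each control period).
- cams.camera(name): name is "scene" or "top" or "wrist"; returns a dict with "img" (384x512x3 uint8, red, green, blue), "fx", "fy", "cx", "cy" (pixels), "k1" (the pictures are not rectified: a ray, as slopes to the right and down, at radius r is drawn at 1 + k1 r^2 times it, then the intrinsics apply), "origin" and "rotation" of the camera in the world; the wrist camera has in their place "T_tool_cam" (4x4, takes a point from camera to tool coordinates, whose origin is the TCP and whose axes are the flange's). Camera axes: x right, y up, looking along -z (the intrinsics and any distortion apply to the point x, -y, -z); pixel columns grow to the right and rows downward; lengths in m; the calibration is good to about 2 mm. A picture is of the moment at which its call begins: read the wrist's pose just before it. There is no depth.
- r.close_job(): hands the job in; it is judged then, once.
The state is a dict: "time": time; "joint_positions": joint angles; "joint_vel": joint speeds; "joint_torque": joint torques, N m; "ee_pos": TCP position; "eef_rot": TCP orientation; "ft_force": force on the tool from outside, world axes, zero at the start; "torque": the same for the moment, N m; "width": finger opening in m; "grip_force": force on a finger pad.
Only numpy, scipy, OpenCV 4.12 (cv2) and the standard library are available. Lean on these libraries where they do the work, as an engineer would, in place of code of your own. Each camera call takes 0.05 s, during which the arm holds its last target. There are 200 camera calls.

## Working session

There is one attempt and no reset: what is moved stays moved. The work goes in short steps, Python scripts to look and compute and a tool call to move; the robot and the scene stay as the last step left them, time stands still between calls to the robot, and variables do not carry over. Pictures are saved under pics/ and viewed, at most 10 in all, crops included, and the job is handed in when it is done.

Besides the shell and the picture viewer there is one more tool, called after "Call:" in YAML: its name, and indented under it one key for each argument. step_arm: Moves the arm, as the interface text tells. Its arguments: {"type":"object","properties":{"deltas":{"type":"array"},"squeeze":{"type":"number"}},"required":["deltas"]}

```bash
mkdir -p pics; cat > h.py <<'E'
import numpy as np, cv2
from scipy.spatial.transform import Rotation as R
from bench import readout, cams, r
def cam(name):
    s=readout.read_state(); c=cams.camera(name)
    if name=='wrist':
        T=np.eye(4);T[:3,:3]=R.from_quat(s['eef_rot']).as_matrix();T[:3,3]=s['ee_pos']
        T=T@np.array(c['T_tool_cam']);c['origin']=T[:3,3];c['rotation']=T[:3,:3]
    c['origin']=np.array(c['origin']);c['rotation']=np.array(c['rotation']);return c
def K(c): return np.array([[c['fx'],0,c['cx']],[0,c['fy'],c['cy']],[0,0,1.]])
def rays(c,px):
    p=cv2.undistortPoints(np.array(px,float).reshape(-1,1,2),K(c),np.array([c['k1'],0,0,0.])).reshape(-1,2)
    d=np.c_[p[:,0],-p[:,1],-np.ones(len(p))]@c['rotation'].T
    return d
def onz(c,px,z):
    d=rays(c,px);o=c['origin'];return o+d*((z-o[2])/d[:,2])[:,None]
def proj(c,P):
    q=(np.array(P).reshape(-1,3)-c['origin'])@c['rotation'];u=np.c_[q[:,0]/-q[:,2],q[:,1]/q[:,2]]
    k=1+c['k1']*(u**2).sum(1);return u*k[:,None]*[c['fx'],c['fy']]+[c['cx'],c['cy']]
def save(c,n,crop=None,s=1):
    im=c['img'][:,:,::-1]
    if crop: im=im[crop[1]:crop[3],crop[0]:crop[2]]
    cv2.imwrite('pics/'+n,cv2.resize(im,None,fx=s,fy=s,interpolation=cv2.INTER_CUBIC))
E
python3 - <<'E'
from h import *
s=readout.read_state();print(s)
for n in('top','scene'):
    c=cam(n);save(c,n+'0.png',s=1.5);np.save(n+'.npy',c,allow_pickle=True);print(n,c['origin'],c['rotation'].round(3),c['fx'],c['k1'])
E
```

```text
{'time': 0.0, 'joint_positions': array([ 1.15138501,  0.33284952, -0.06472442,  1.46096262,  0.02158213,
        1.34989897, -0.08852464]), 'joint_vel': array([-4.03999975e-04, -8.78300342e-05, -3.04612879e-04, -1.30374176e-03,
        7.49974639e-04, -5.56353189e-04,  1.32798218e-03]), 'joint_torque': array([-1.25103801e-03, -6.23261118e+01,  2.41674646e-02, -3.89893878e+01,
       -6.14076946e-02,  3.99526872e-02,  1.55148332e-04]), 'ee_pos': array([ 0.24142179, -0.57609213,  0.24375777]), 'eef_rot': array([ 9.80380258e-01,  1.97114288e-01, -1.60919841e-04, -6.93408575e-04]), 'ft_force': array([ 0.44370085,  0.31735301, -0.2489193 ]), 'torque': array([-0.03336344,  0.01158914, -0.01325616]), 'grip_force': 0.0, 'width': 0.08723407043781008}
top [0.27241969 0.10140306 1.39863944] [ 0.06  -0.06  -0.704  0.705] 474.40363259851165 -0.08872387217327632
scene [1.05144273 0.69253828 0.77841643] [0.167 0.4   0.837 0.334] 358.53617204579643 -0.049568609880233504
```

View pics/top0.png

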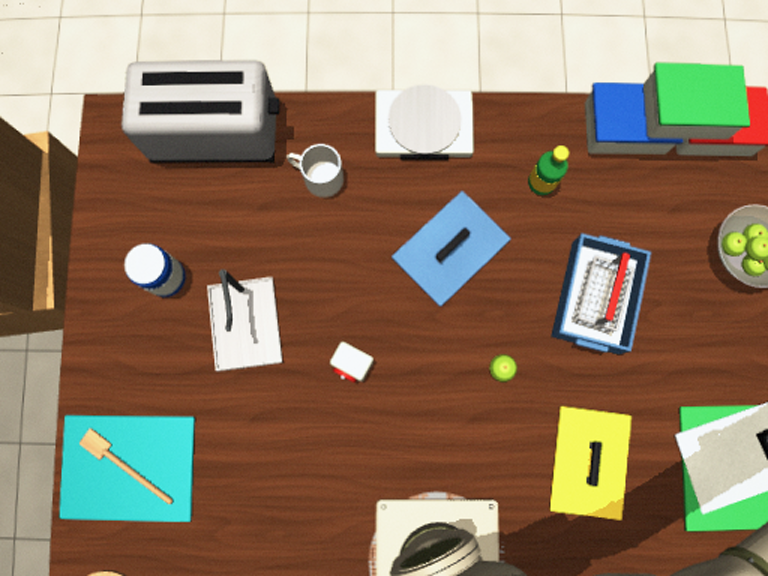

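View pics/scene0.png

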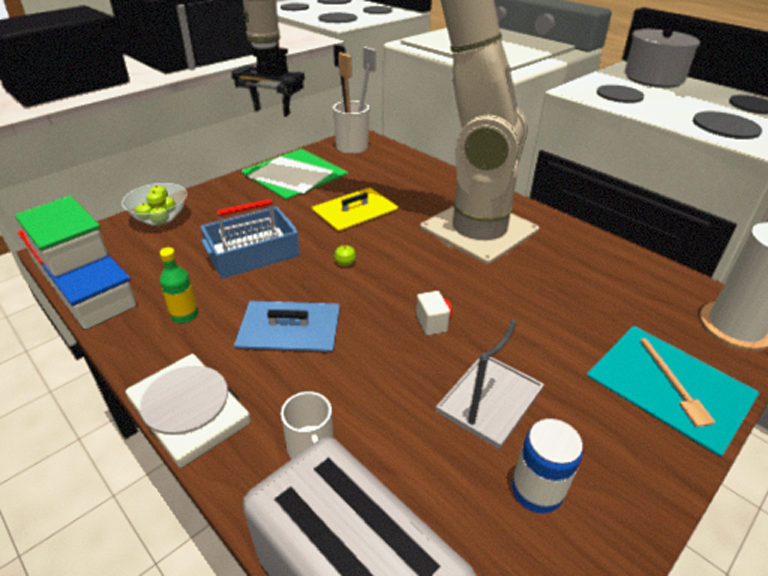

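The top view shows the casserole at about (601,293), with the red bar running from (627,255) to (609,320). The blue lid is at (452,247) and the yellow decoy at (591,462). The stand tray is at (245,323), with its post at the far end and the hook pointing toward the robot. Rotation is given as a quaternion, so I'll fix that and measure.

```bash
sed -i "s/c\['rotation'\]=np.array(c\['rotation'\]);return c/q=np.array(c['rotation']);c['rotation']=R.from_quat(q).as_matrix() if q.size==4 else q;return c/" h.py
python3 - <<'E'
from h import *
c=cam('top');sc=cam('scene')
hsv=lambda c:cv2.cvtColor(c['img'],cv2.COLOR_RGB2HSV)
def biggest(m,box,s=1.5):
    k=np.zeros(m.shape,np.uint8);x0,y0,x1,y1=[int(v/s) for v in box];k[y0:y1,x0:x1]=m[y0:y1,x0:x1]
    cs,_=cv2.findContours(k,cv2.RETR_EXTERNAL,cv2.CHAIN_APPROX_NONE);return max(cs,key=cv2.contourArea).reshape(-1,2)
def rect(c,px,z,n):
    w=onz(c,px,z)[:,:2];(x,y),(a,b),t=cv2.minAreaRect(w.astype(np.float32)*1000)
    if a<b:a,b,t=b,a,t+90
    print(n,'ctr',round(x,1),round(y,1),'size',round(a,1),round(b,1),'long-axis deg',round(t,1))
H=hsv(c);h,s,v=cv2.split(H)
blue=((h>98)&(h<125)&(s>80)&(v>40)).astype(np.uint8)*255
lid=biggest(blue,(380,180,520,315));rect(c,lid,.014,'lid')
pan=biggest(blue,(545,225,660,360));rect(c,pan,.07,'pan(ears)')
red=(((h<6)|(h>174))&(s>170)&(v>90)).astype(np.uint8)*255
b=biggest(red,(590,240,645,330));rect(c,b,.120,'bar')
wh=((s<60)&(v>110)).astype(np.uint8)*255
t=biggest(wh,(195,260,295,380));rect(c,t,.014,'tray')
# bar triangulation
H2=hsv(sc);h,s,v=cv2.split(H2);red2=(((h<6)|(h>174))&(s>170)&(v>90)).astype(np.uint8)*255
b2=biggest(red2,(205,190,280,225))
def ends(p):
    p=p.astype(float);m=p.mean(0);d=np.linalg.svd(p-m,full_matrices=False)[2][0];k=(p-m)@d;return m+d*k.min(),m+d*k.max(),m
def tri(c1,p1,c2,p2):
    d1=rays(c1,[p1])[0];d2=rays(c2,[p2])[0];A=np.c_[d1,-d2];t=np.linalg.lstsq(A,c2['origin']-c1['origin'],rcond=None)[0]
    a=c1['origin']+d1*t[0];bb=c2['origin']+d2*t[1];return ((a+bb)/2).round(4),np.linalg.norm(a-bb).round(4)
for p in ends(b):
  for q in ends(b2): print(p.round(1),q.round(1),tri(c,p,sc,q))
S=1.5
# hook/post top & tip by eye
print('post top',tri(c,(225/S,273/S),sc,(483/S,358/S)),'tip',tri(c,(230/S,330/S),sc,(513/S,322/S)))
print(onz(c,[(240/S,292/S)],.014))
save(c,'hook_top.png',(130,165,200,255),6);save(sc,'hook_sc.png',(280,200,370,300),6)
import os
a=cv2.imread('pics/hook_top.png');b=cv2.imread('pics/hook_sc.png');hh=min(a.shape[0],b.shape[0]);im=np.hstack([a[:hh],b[:hh]]);cv2.imwrite('pics/hook.png',cv2.resize(im,None,fx=.8,fy=.8));print(im.shape)
E
```

```text
lid ctr 605.3 -31.9 size 199.6 139.2 long-axis deg 133.7
pan(ears) ctr 504.7 -314.3 size 218.8 152.6 long-axis deg 165.3
bar ctr 508.0 -328.6 size 130.4 14.4 long-axis deg 162.6
tray ctr 452.2 377.4 size 172.8 131.9 long-axis deg 8.1
[417.1 168.8] [180.2 133.9] (array([ 0.5146, -0.2831,  0.1858]), np.float64(0.1074))
[417.1 168.8] [144.9 141.7] (array([ 0.5674, -0.3447,  0.1286]), np.float64(0.0017))
[417.1 168.8] [162.5 137.8] (array([ 0.5403, -0.3153,  0.1556]), np.float64(0.055))
[405.3 212.8] [180.2 133.9] (array([ 0.4447, -0.3055,  0.1281]), np.float64(0.0004))
[405.3 212.8] [144.9 141.7] (array([ 0.4994, -0.3573,  0.0834]), np.float64(0.1172))
[405.3 212.8] [162.5 137.8] (array([ 0.4713, -0.3335,  0.1034]), np.float64(0.0582))
[411.3 190.5] [180.2 133.9] (array([ 0.4807, -0.2952,  0.1559]), np.float64(0.0557))
[411.3 190.5] [144.9 141.7] (array([ 0.5342, -0.3525,  0.1039]), np.float64(0.0561))
[411.3 190.5] [162.5 137.8] (array([ 0.5067, -0.3256,  0.1279]), np.float64(0.0001))
post top (array([0.521 , 0.3854, 0.1653]), np.float64(0.0039)) tip (array([0.4193, 0.3712, 0.1687]), np.float64(0.0022))
[[0.51431034 0.38687314 0.014     ]]
(540, 960, 3)
```

View pics/hook.png

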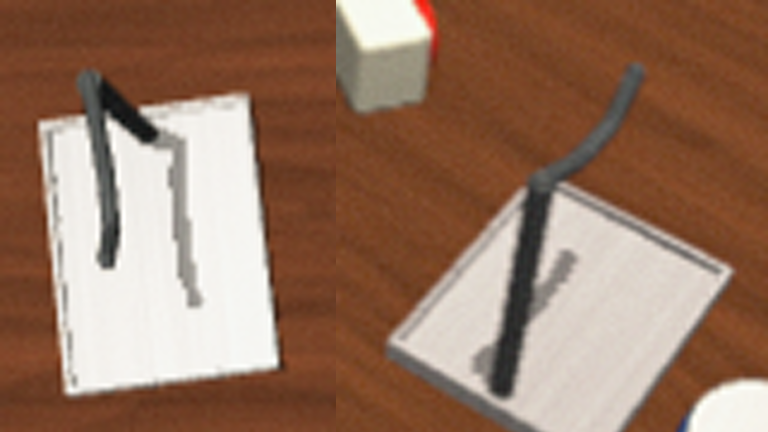

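The crops confirm the stand. Post top and hook tip triangulate to (0.521,0.385) and (0.419,0.371), consistent with a stand origin of (0.452,0.377) and x axis at 8.1°. Next I'll plan the move over the handle, gripping 28 mm off its middle so the fingers clear the hook.

```bash
cat > plan.py <<'E'
# plan.py x y z yaw n  : rows (mm, deg) from tracked commanded pose; stores target as commanded
import sys,json,os,numpy as np
from h import R
f='cmd.json'
c=json.load(open(f)) if os.path.exists(f) else [.242,-.576,.245,22.72]
t=[float(v) for v in sys.argv[1:5]];n=int(sys.argv[5])
y=np.radians(c[3]);X=np.array([np.cos(y),np.sin(y),0]);Y=np.array([np.sin(y),-np.cos(y),0])
d=np.array(t[:3])-c[:3];dy=-np.radians(t[3]-c[3])
v=[round(dy,3),round(d@X,4),round(d@Y,4),round(-d[2],4)]
for i in range(1,n+1):
    k=i/n;k=k*k*(3-2*k)
    print([0,0]+[float(round(a*k,4)) for a in v],end=' ')
p=np.array(c[:3])+v[1]*X+v[2]*Y-[0,0,v[3]]
json.dump([*p,c[3]-np.degrees(v[0])],open(f,'w'))
E
python3 plan.py .480 -.317 .25 -17.7 8
```

```text
[0, 0, 0.0303, 0.0137, -0.0063, -0.0002] [0, 0, 0.1102, 0.0499, -0.023, -0.0008] [0, 0, 0.2231, 0.1011, -0.0465, -0.0016] [0, 0, 0.3525, 0.1598, -0.0735, -0.0025] [0, 0, 0.4819, 0.2185, -0.1005, -0.0034] [0, 0, 0.5948, 0.2697, -0.124, -0.0042] [0, 0, 0.6747, 0.3059, -0.1407, -0.0048] [0, 0, 0.705, 0.3196, -0.147, -0.005]
```

Call:
step_arm:
  deltas:
    - [[0,0,0.03,0.014,-0.006,0,100],[0,0,0.11,0.05,-0.023,-0.001,100],[0,0,0.22,0.1,-0.046,-0.002,100],[0,0,0.35,0.16,-0.073,-0.003,100],[0,0,0.48,0.218,-0.1,-0.003,100],[0,0,0.595,0.27,-0.124,-0.004,100],[0,0,0.675,0.306,-0.141,-0.005,100],[0,0,0.705,0.3196,-0.147,-0.005,100],[0,0,0.705,0.3196,-0.147,-0.005,100],[0,0,0.705,0.3196,-0.147,-0.005,100]]

```text
time: 1.45
ee_pos: [0.4787, -0.3184, 0.2494]
eef_rot: [0.988, -0.154, -0.0, 0.0]
ft_force: [-1.2, -0.1, -0.9]
width: 0.0869
grip_force: 0.0
```

```bash
python3 - <<'E'
from h import *
c=cam('wrist');save(c,'w1.png',s=1.5)
print(c['origin'],c['rotation'].round(2),readout.read_state()['ee_pos'])
P=np.array([506.7,-325.6,128])/1000;u=np.array([-.9527,.304,0]);print(proj(c,[P,P+.065*u,P-.065*u])*1.5)
E
```

```text
[ 0.55203857 -0.34144961  0.38933667] [[-0.3   0.91  0.27]
 [-0.95 -0.29 -0.09]
 [-0.   -0.28  0.96]] [ 0.47861955 -0.31857508  0.24946643]
[[370.58593239 230.56950694]
 [370.66824044 347.13237015]
 [370.49625498  97.19969836]]
```

View pics/w1.png

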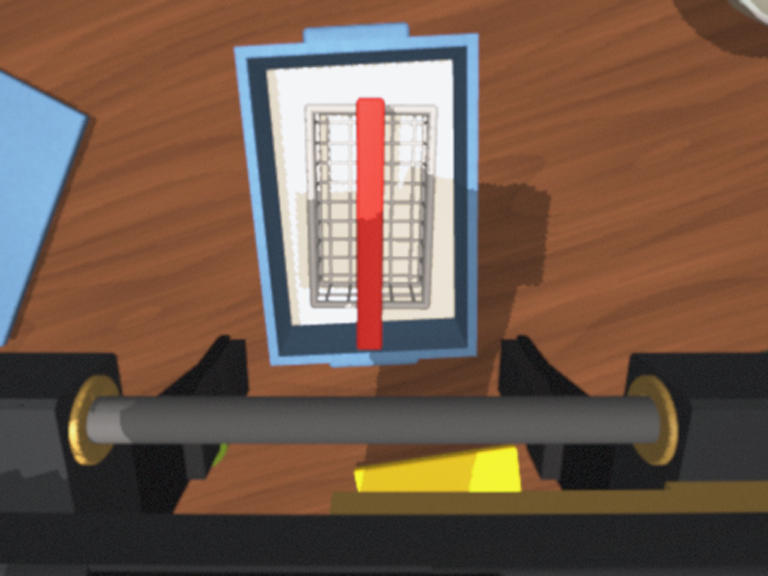

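The wrist view agrees with the estimate: the bar runs from (370,98) to (370,349), and the rim corners are at (235,47), (478,34), (476,356) and (271,364). Next is the descent.

```bash
python3 - <<'E'
from h import *
c=cam('wrist');p=onz(c,np.array([(235,47),(478,34),(476,356),(271,364)])/1.5,.07)*1000;print(p.round(0).tolist(),p.mean(0))
for i in range(4):
    d=p[(i+1)%4]-p[i];print(np.linalg.norm(d).round(1),np.degrees(np.arctan2(d[1],d[0])).round(1))
E
python3 plan.py .4815 -.3155 .134 -17.7 8
```

```text
[[622.0, -281.0, 70.0], [586.0, -415.0, 70.0], [393.0, -364.0, 70.0], [430.0, -230.0, 70.0]] [ 507.77394805 -322.41894219   70.        ]
139.5 -104.9
199.9 165.1
139.4 74.8
199.1 -14.9
[0, 0, 0.0, 0.0, -0.0001, 0.005] [0, 0, 0.0, 0.0002, -0.0003, 0.0181] [0, 0, 0.0, 0.0003, -0.0006, 0.0367] [0, 0, 0.0, 0.0005, -0.0009, 0.058] [0, 0, 0.0, 0.0007, -0.0012, 0.0793] [0, 0, 0.0, 0.0008, -0.0015, 0.0979] [0, 0, 0.0, 0.001, -0.0017, 0.111] [0, 0, 0.0, 0.001, -0.0018, 0.116]
```

Call:
step_arm:
  deltas:
    - [[0,0,0,0,0,0.005,100],[0,0,0,0,0,0.018,100],[0,0,0,0,-0.001,0.037,100],[0,0,0,0.001,-0.001,0.058,100],[0,0,0,0.001,-0.001,0.079,100],[0,0,0,0.001,-0.002,0.098,100],[0,0,0,0.001,-0.002,0.111,100],[0,0,0,0.001,-0.0018,0.116,100],[0,0,0,0.001,-0.0018,0.116,100],[0,0,0,0.001,-0.0018,0.116,40],[0,0,0,0.001,-0.0018,0.116,10],[0,0,0,0.001,-0.0018,0.116,0],[0,0,0,0.001,-0.0018,0.116,0],[0,0,0,0.001,-0.0018,0.116,0],[0,0,0,0.001,-0.0018,0.116,0]]
  squeeze: 45

```text
time: 3.42
ee_pos: [0.481, -0.316, 0.1336]
eef_rot: [0.988, -0.153, 0.0, 0.0]
ft_force: [0.2, 0.6, 1.0]
width: 0.0352
grip_force: 0.0
```

```bash
python3 plan.py .4815 -.3155 .25 -17.7 10
```

```text
[0, 0, 0.0, -0.0, -0.0, -0.0032] [0, 0, 0.0, -0.0, -0.0, -0.0121] [0, 0, 0.0, -0.0, -0.0, -0.0251] [0, 0, 0.0, -0.0, -0.0, -0.0408] [0, 0, 0.0, -0.0, -0.0, -0.058] [0, 0, 0.0, -0.0, -0.0, -0.0752] [0, 0, 0.0, -0.0, -0.0, -0.0909] [0, 0, 0.0, -0.0, -0.0, -0.1039] [0, 0, 0.0, -0.0, -0.0, -0.1128] [0, 0, 0.0, -0.0, -0.0, -0.116]
```

Fingers are still closing, so I'll wait for them and then lift.

Call:
step_arm:
  deltas:
    - [[0,0,0,0,0,0,0],[0,0,0,0,0,0,0],[0,0,0,0,0,0,0],[0,0,0,0,0,0,0],[0,0,0,0,0,0,0],[0,0,0,0,0,0,0],[0,0,0,0,0,0,0]]
  squeeze: 45

```text
time: 4.3
ee_pos: [0.481, -0.3159, 0.1335]
eef_rot: [0.988, -0.153, -0.0, 0.0]
ft_force: [-0.6, 0.4, -0.3]
width: 0.0134
grip_force: 45.0
```

Call:
step_arm:
  deltas:
    - [[0,0,0,0,0,-0.003,0],[0,0,0,0,0,-0.012,0],[0,0,0,0,0,-0.025,0],[0,0,0,0,0,-0.041,0],[0,0,0,0,0,-0.058,0],[0,0,0,0,0,-0.075,0],[0,0,0,0,0,-0.091,0],[0,0,0,0,0,-0.104,0],[0,0,0,0,0,-0.113,0],[0,0,0,0,0,-0.116,0],[0,0,0,0,0,-0.116,0]]

```text
time: 5.68
ee_pos: [0.4809, -0.3159, 0.2493]
eef_rot: [0.988, -0.153, -0.0, -0.0]
ft_force: [0.2, 0.4, -1.9]
width: 0.0132
grip_force: 45.0
```

```bash
python3 - <<'E'
from h import *
c=cam('wrist');d=cam('scene');cv2.imwrite('pics/l1.png',np.hstack([cv2.resize(c['img'],(400,300)),cv2.resize(d['img'][30:230,60:327],(400,300))])[:,:,::-1])
for cc,n in((c,'w'),(d,'s')):
    h,s,v=cv2.split(cv2.cvtColor(cc['img'],cv2.COLOR_RGB2HSV));m=(((h<6)|(h>174))&(s>170)&(v>90)).astype(np.uint8)
    k,l,st,ce=cv2.connectedComponentsWithStats(m);print(n,[(st[i].tolist()) for i in range(1,k) if st[i,4]>40])
E
python3 plan.py .3914 .3405 .25 98.1 20
```

```text
w [[232, 49, 35, 215, 6054], [234, 296, 30, 31, 879]]
s [[139, 106, 25, 8, 80], [12, 153, 16, 23, 56]]
[0, 0, -0.0147, -0.0021, -0.0043, -0.0] [0, 0, -0.0566, -0.008, -0.0167, -0.0] [0, 0, -0.1228, -0.0173, -0.0363, -0.0] [0, 0, -0.2102, -0.0296, -0.0622, -0.0] [0, 0, -0.3158, -0.0445, -0.0934, -0.0] [0, 0, -0.4365, -0.0616, -0.1291, -0.0] [0, 0, -0.5694, -0.0803, -0.1684, -0.0] [0, 0, -0.7114, -0.1003, -0.2104, -0.0] [0, 0, -0.8594, -0.1212, -0.2542, -0.0] [0, 0, -1.0105, -0.1425, -0.2988, -0.0] [0, 0, -1.1616, -0.1638, -0.3435, -0.0] [0, 0, -1.3096, -0.1847, -0.3873, -0.0] [0, 0, -1.4516, -0.2047, -0.4293, -0.0] [0, 0, -1.5845, -0.2234, -0.4686, -0.0] [0, 0, -1.7052, -0.2405, -0.5043, -0.0] [0, 0, -1.8108, -0.2554, -0.5355, -0.0] [0, 0, -1.8982, -0.2677, -0.5614, -0.0] [0, 0, -1.9644, -0.277, -0.581, -0.0] [0, 0, -2.0063, -0.2829, -0.5934, -0.0] [0, 0, -2.021, -0.285, -0.5977, -0.0]
```

View pics/l1.png

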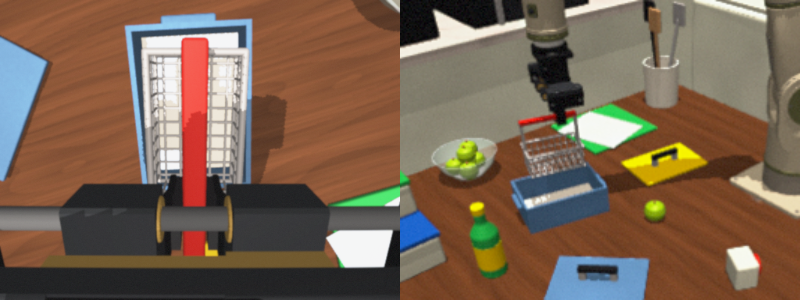

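Lifted cleanly: the wrist view shows the bar held and pointing straight ahead, with the basket clear of the casserole. Now the carry to the stand.

Call:
step_arm:
  deltas:
    - [[0,0,-0.015,-0.002,-0.004,0,0],[0,0,-0.057,-0.008,-0.017,0,0],[0,0,-0.123,-0.017,-0.036,0,0],[0,0,-0.21,-0.03,-0.062,0,0],[0,0,-0.316,-0.045,-0.093,0,0],[0,0,-0.437,-0.062,-0.129,0,0],[0,0,-0.569,-0.08,-0.168,0,0],[0,0,-0.711,-0.1,-0.21,0,0],[0,0,-0.859,-0.121,-0.254,0,0],[0,0,-1.01,-0.143,-0.299,0,0],[0,0,-1.162,-0.164,-0.344,0,0],[0,0,-1.31,-0.185,-0.387,0,0],[0,0,-1.452,-0.205,-0.429,0,0],[0,0,-1.585,-0.223,-0.469,0,0],[0,0,-1.705,-0.24,-0.504,0,0],[0,0,-1.811,-0.255,-0.536,0,0],[0,0,-1.898,-0.268,-0.561,0,0],[0,0,-1.964,-0.277,-0.581,0,0],[0,0,-2.006,-0.283,-0.593,0,0],[0,0,-2.021,-0.285,-0.5977,0,0]]

```text
time: 8.28
ee_pos: [0.3893, 0.3409, 0.2492]
eef_rot: [0.654, 0.757, -0.0, -0.0]
ft_force: [-0.7, -1.1, -2.8]
width: 0.0137
grip_force: 44.8
```

Call:
step_arm:
  deltas:
    - [[0,0,0,0,0,0,0],[0,0,0,0,0,0,0]]

```text
time: 8.52
ee_pos: [0.3904, 0.3398, 0.2493]
eef_rot: [0.655, 0.755, -0.0, -0.0]
ft_force: [-1.8, 0.2, -2.8]
width: 0.0133
grip_force: 44.9
```

```bash
python3 - <<'E'
from h import *
c=cam('wrist');t=cam('top');d=cam('scene');s=readout.read_state()
a=cv2.resize(c['img'],(400,300));b=cv2.resize(d['img'][120:320,220:487],(400,300));e=cv2.resize(t['img'][130:270,80:267],(400,300))
cv2.imwrite('pics/s1.png',np.vstack([np.hstack([a,b]),np.hstack([e,e*0])])[:,:,::-1])
T=R.from_quat(s['eef_rot']).as_matrix();p=s['ee_pos'];x=T[:,0]
print(p,np.degrees(np.arctan2(x[1],x[0])))
ctr=p+x*.0274-[0,0,.0055];print('exp far end px',proj(c,[ctr+x*.065+[0,0,.005]]),'+tilt5',proj(c,[ctr+x*.065+[0,0,.013]]))
h,sa,v=cv2.split(cv2.cvtColor(c['img'],cv2.COLOR_RGB2HSV));m=((h<6)|(h>174))&(sa>170)&(v>90);r_,q=np.where(m);print('far end',q[r_<r_.min()+2].mean(),r_.min())
E
cat cmd.json
```

```text
[0.39064733 0.33978319 0.24945016] 98.10924712194819
exp far end px [[247.58291062  47.05942608]] +tilt5 [[247.51885684  44.36662194]]
far end 249.52941176470588 93
[0.39143274504239445, 0.340456852972677, 0.25, 98.12124583921633]
```

View pics/s1.png

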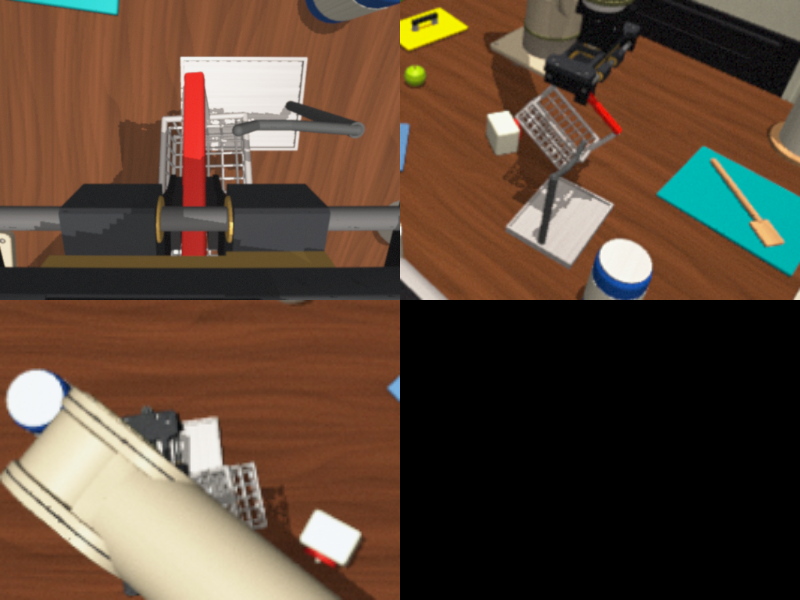

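The basket slipped in the grip during the carry. The far bar end is at row 93 instead of 47, and the scene shows it swung about the pads. I'll measure the tilt, set the basket down on free table with the tool tilted to suit, and regrasp it harder.

```bash
python3 - <<'E'
from h import *
c=cam('wrist');s=readout.read_state()
T=R.from_quat(s['eef_rot']).as_matrix();p=s['ee_pos'];x=T[:,0];z=np.array([0,0,1.])
for th in range(15,50,3):
    a=np.radians(th);q=p-.0055*z+.0924*(x*np.cos(a)-z*np.sin(a))+.005*(z*np.cos(a)+x*np.sin(a));print(th,proj(c,[q]).round(1).tolist(),end=' ')
t=cam('top');print('timer',onz(t,np.array([(352,345),(352,380)])/1.5,.06).round(3).tolist(),'board TR',onz(t,np.array([(193,416),(193,520)])/1.5,0).round(3).tolist(),'tray lower',onz(t,np.array([(215,370),(282,362)])/1.5,.014).round(3).tolist())
E
```

```text
15 [[247.1, 57.6]] 18 [[247.2, 61.1]] 21 [[247.2, 64.9]] 24 [[247.3, 69.0]] 27 [[247.3, 73.3]] 30 [[247.3, 77.9]] 33 [[247.3, 82.7]] 36 [[247.4, 87.6]] 39 [[247.4, 92.7]] 42 [[247.4, 98.0]] 45 [[247.4, 103.3]] 48 [[247.5, 108.8]] timer [[0.405, 0.162, 0.06], [0.339, 0.161, 0.06]] board TR [[0.271, 0.474, 0.0], [0.072, 0.468, 0.0]] tray lower [[0.36, 0.431, 0.014], [0.376, 0.3, 0.014]]
```

Tilt is about 39°. I'll tilt the tool to level the bar while moving over free table.

Call:
step_arm:
  deltas:
    - [[0,0.02,0,0,-0.002,0,0],[0,0.05,0,0,-0.006,0,0],[0,0.09,0,0,-0.011,0,0],[0,0.14,0,0,-0.017,0,0],[0,0.19,0,0,-0.023,0,0],[0,0.24,0,0,-0.029,0,0],[0,0.29,0,0,-0.035,0,0],[0,0.34,0,0,-0.041,0,0],[0,0.39,0,0,-0.047,0,0],[0,0.44,0,0,-0.053,0,0],[0,0.49,0,0,-0.058,0,0],[0,0.54,0,0,-0.063,0,0],[0,0.59,0,0,-0.067,0,0],[0,0.63,0,0,-0.07,0,0],[0,0.66,0,0,-0.072,0,0],[0,0.68,0,0,-0.073,0,0],[0,0.68,0,0,-0.073,0,0],[0,0.68,0,0,-0.073,0,0]]
  squeeze: 60

```text
time: 11.02
ee_pos: [0.3186, 0.3299, 0.2497]
eef_rot: [0.618, 0.712, 0.218, -0.252]
ft_force: [0.8, 0.4, -1.6]
width: 0.0136
grip_force: 59.8
```

```bash
python3 - <<'E'
from h import *
c=cam('wrist');d=cam('scene');s=readout.read_state()
a=cv2.resize(c['img'],(400,300));b=cv2.resize(d['img'][120:320,220:487],(400,300))
cv2.imwrite('pics/s2.png',np.hstack([a,b])[:,:,::-1])
T=R.from_quat(s['eef_rot']).as_matrix();print(s['ee_pos'],T.round(3).tolist(),s['joint_positions'].round(2))
G=s['ee_pos']+.0055*T[:,2];print('G',G)
xh=np.array([-.141,.99,0]);z=np.array([0,0,1.])
h,sa,v=cv2.split(cv2.cvtColor(c['img'],cv2.COLOR_RGB2HSV));m=((h<6)|(h>174))&(sa>170)&(v>90);r_,q=np.where(m);print('far end',q[r_<r_.min()+2].mean(),r_.min())
for th in range(-12,13,4):
    a=np.radians(th);print(th,proj(c,[G+.0924*(xh*np.cos(a)-z*np.sin(a))+.005*z]).round(0).tolist(),end=' ')
E
```

```text
[0.31854747 0.32991273 0.2496645 ] [[-0.111, 0.99, -0.089], [0.77, 0.142, 0.622], [0.629, 0.0, -0.778]] [ 0.26 -0.19 -0.65  2.13 -0.87  1.14  0.13]
G [0.31805857 0.33333509 0.24538683]
far end 253.03846153846155 92
-12 [[247.0, 71.0]] -8 [[247.0, 78.0]] -4 [[248.0, 85.0]] 0 [[248.0, 92.0]] 4 [[248.0, 100.0]] 8 [[248.0, 108.0]] 12 [[248.0, 115.0]]
```

View pics/s2.png

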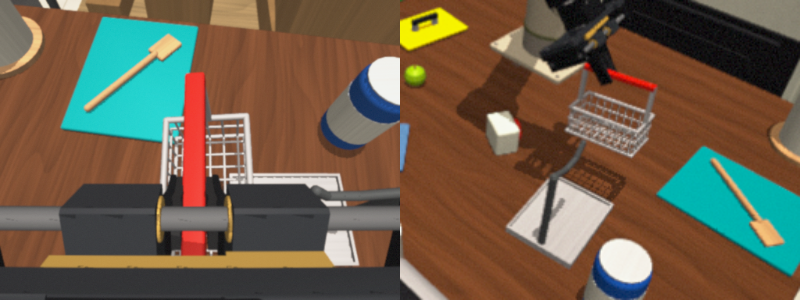

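The bar is level (far end at row 92, as predicted for 0°). Lowering.

Call:
step_arm:
  deltas:
    - [[0,0,0,-0.004,0,0.005,0],[0,0,0,-0.012,0,0.015,0],[0,0,0,-0.022,0,0.027,0],[0,0,0,-0.033,0,0.041,0],[0,0,0,-0.044,0,0.054,0],[0,0,0,-0.054,0,0.067,0],[0,0,0,-0.063,0,0.078,0],[0,0,0,-0.07,0,0.0866,0],[0,0,0,-0.074,0,0.0915,0],[0,0,0,-0.0765,0,0.0946,0],[0,0,0,-0.0775,0,0.0958,0],[0,0,0,-0.0775,0,0.0958,0]]

```text
time: 12.62
ee_pos: [0.3162, 0.3345, 0.1302]
eef_rot: [0.614, 0.713, 0.219, -0.257]
ft_force: [-20.5, 2.9, 39.8]
width: 0.0133
grip_force: 59.8
```

Call:
step_arm:
  deltas:
    - [[0,0,0,0.002,0,-0.0025,0],[0,0,0,0.004,0,-0.005,0],[0,0,0,0.004,0,-0.005,0]]

```text
time: 13.0
ee_pos: [0.3187, 0.3299, 0.133]
eef_rot: [0.617, 0.712, 0.219, -0.252]
ft_force: [-1.4, 1.1, 2.3]
width: 0.0133
grip_force: 59.9
```

```bash
python3 - <<'E'
from h import *
c=cam('wrist');d=cam('scene');s=readout.read_state()
a=cv2.resize(c['img'],(400,300));b=cv2.resize(d['img'][150:270,290:450],(400,300),interpolation=cv2.INTER_CUBIC)
cv2.imwrite('pics/s3.png',np.hstack([a,b])[:,:,::-1]);print(s['ee_pos'],s['ft_force'],s['eef_rot'])
h,sa,v=cv2.split(cv2.cvtColor(c['img'],cv2.COLOR_RGB2HSV));m=((h<6)|(h>174))&(sa>170)&(v>90);r_,q=np.where(m);print('far end',q[r_<r_.min()+2].mean(),r_.min())
E
```

```text
[0.31845105 0.32988531 0.13284333] [-1.85179731  1.52357777  3.92813617] [ 0.61753465  0.71224935  0.21858856 -0.25213264]
far end 249.85 94
```

View pics/s3.png

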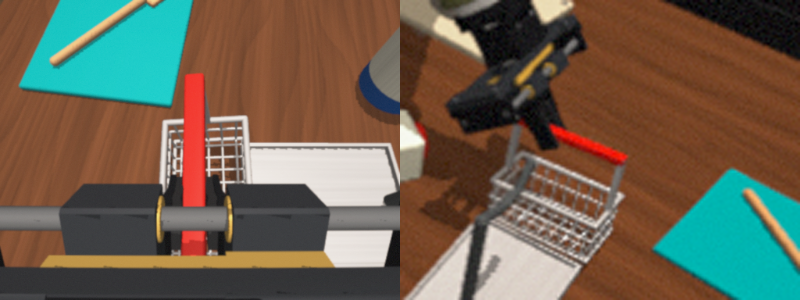

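Call:
step_arm:
  deltas:
    - [[0,0,0,0.004,0,-0.005,0],[0,0,0,0.006,-0.004,-0.008,0],[0,0,0,0.006,-0.01,-0.008,0],[0,0,0,0.006,-0.012,-0.008,0],[0,0,0,0.003,-0.012,-0.004,0],[0,0,0,0,-0.012,0,0],[0,0,0,0,-0.012,0,0]]

```text
time: 13.98
ee_pos: [0.3063, 0.3279, 0.1322]
eef_rot: [0.618, 0.712, 0.218, -0.252]
ft_force: [0.4, 0.3, -2.1]
width: 0.0131
grip_force: 59.8
```

Call:
step_arm:
  deltas:
    - [[0,0,0,-0.001,0,0.001,0],[0,0,0,-0.002,0,0.0025,0],[0,0,0,-0.002,0,0.0025,0]]

```text
time: 14.35
ee_pos: [0.3067, 0.3281, 0.1295]
eef_rot: [0.618, 0.712, 0.219, -0.252]
ft_force: [0.2, 0.4, -1.3]
width: 0.0136
grip_force: 59.8
```

It had been touching the tray edge and is free now. Lowering the rest.

Call:
step_arm:
  deltas:
    - [[0,0,0,-0.001,0,0.0013,0],[0,0,0,-0.002,0,0.0025,0],[0,0,0,-0.0025,0,0.003,0],[0,0,0,-0.0025,0,0.003,0]]

```text
time: 14.85
ee_pos: [0.309, 0.3295, 0.128]
eef_rot: [0.617, 0.712, 0.221, -0.252]
ft_force: [1.2, 3.0, 14.3]
width: 0.013
grip_force: 59.8
```

Call:
step_arm:
  deltas:
    - [[0,0,0,0.001,0,-0.0012,0],[0,0,0,0.001,0,-0.0012,0],[0,0,0,0.001,0,-0.0012,20],[0,0,0,0.001,0,-0.0012,40],[0,0,0,0.001,0,-0.0012,70],[0,0,0,0.001,0,-0.0012,90],[0,0,0,0.001,0,-0.0012,90],[0,0,0,0.001,0,-0.0012,90],[0,0,0,0.001,0,-0.0012,90],[0,0,0,0.001,0,-0.0012,90],[0,0,0,0.001,0,-0.0012,90],[0,0,0,0.001,0,-0.0012,90],[0,0,0,0.001,0,-0.02,90],[0,0,0,0.001,0,-0.05,90],[0,0,0,0.001,0,-0.08,90],[0,0,0,0.001,0,-0.11,90],[0,0,0,0.001,0,-0.13,90]]

```text
time: 16.98
ee_pos: [0.3185, 0.247, 0.2283]
eef_rot: [0.618, 0.712, 0.219, -0.251]
ft_force: [-0.2, 0.1, 0.8]
width: 0.0781
grip_force: 0.0
```

Call:
step_arm:
  deltas:
    - [[0,-0.05,0,0,0,0,90],[0,-0.15,0,0,0,0,90],[0,-0.27,0,0,0,0,90],[0,-0.4,0,0,0,0,90],[0,-0.53,0,0,0,0,90],[0,-0.63,0,0,0,0,90],[0,-0.68,0,0,0,0,90],[0,-0.68,0,0,0,0,90],[0,-0.68,0,0,0,0,90]]

```text
time: 18.1
ee_pos: [0.3181, 0.2474, 0.2271]
eef_rot: [0.655, 0.755, 0.0, -0.0]
ft_force: [0.0, -0.7, -0.3]
width: 0.0778
grip_force: 0.0
```

```bash
cat > bar.py <<'E'
from h import *
c=cam('wrist');s=readout.read_state()
h,sa,v=cv2.split(cv2.cvtColor(c['img'],cv2.COLOR_RGB2HSV));m=(((h<6)|(h>174))&(sa>170)&(v>90)).astype(np.uint8)
k,l,st,ce=cv2.connectedComponentsWithStats(m);i=1+st[1:,4].argmax()
yy,xx=np.where(l==i);w=onz(c,np.c_[xx,yy],.124)[:,:2]*1000
print('px',st[i],'bar',cv2.minAreaRect(w.astype(np.float32)),'ee',s['ee_pos'],s['eef_rot'].round(3))
save(c,'bar.png',s=1)
E
python3 bar.py
```

```text
px [ 261    0   24  130 2701] bar ((321.254150390625, 340.0355224609375), (14.446075439453125, 82.35456848144531), 7.743526458740234) ee [0.31817155 0.24727669 0.22715485] [ 0.656  0.755  0.    -0.   ]
```

View pics/bar.png

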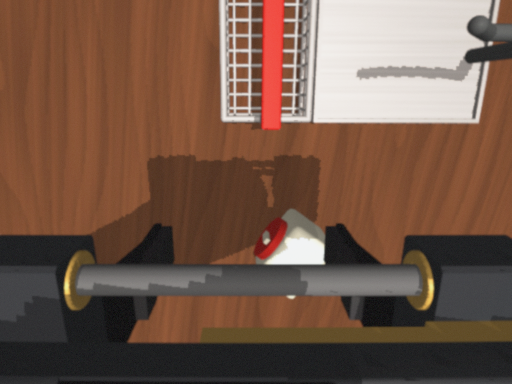

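The basket stands upright on the table beside the tray, with its red bar at (261..285, 0..130). The bar centre comes out near (0.318,0.364) at 97.7°. I'll regrasp 22 mm off centre at full squeeze.

Call:
step_arm:
  deltas:
    - [[0,0,0,0.02,0.004,0,90],[0,0,0,0.05,0.009,0,90],[0,0,0,0.08,0.014,0,90],[0,0,0,0.093,0.016,0,90],[0,0,0,0.093,0.016,0.01,90],[0,0,0,0.093,0.016,0.035,90],[0,0,0,0.093,0.016,0.065,90],[0,0,0,0.093,0.016,0.09,90],[0,0,0,0.093,0.016,0.1,90],[0,0,0,0.093,0.016,0.1,90],[0,0,0,0.093,0.016,0.1,0],[0,0,0,0.093,0.016,0.1,0],[0,0,0,0.093,0.016,0.1,0],[0,0,0,0.093,0.016,0.1,0],[0,0,0,0.093,0.016,0.1,0],[0,0,0,0.093,0.016,0.1,0],[0,0,0,0.093,0.016,0.1,0],[0,0,0,0.093,0.016,0.1,0],[0,0,0,0.093,0.016,0.1,0],[0,0,0,0.093,0.016,0.1,0]]
  squeeze: 60

```text
time: 20.65
ee_pos: [0.3207, 0.3421, 0.1273]
eef_rot: [0.655, 0.755, -0.0, 0.0]
ft_force: [-0.9, 0.0, -1.1]
width: 0.013
grip_force: 60.0
```

Call:
step_arm:
  deltas:
    - [[0,0,0,0,0,0,0],[0,0,0,0,0,0,0],[0,0,0,0,0,0,0],[0,0,0,0,0,-0.002,0],[0,0,0,0,0,-0.007,0],[0,0,0,0,0,-0.014,0],[0,0,0,0,0,-0.022,0],[0,0,0,0,0,-0.031,0],[0,0,0,0,0,-0.04,0],[0,0,0,0,0,-0.05,0],[0,0,0,0,0,-0.06,0],[0,0,0,0,0,-0.069,0],[0,0,0,0,0,-0.076,0],[0,0,0,0,0,-0.08,0],[0,0,0,0,0,-0.082,0],[0,0,0,0,0,-0.082,0]]

```text
time: 22.65
ee_pos: [0.3207, 0.342, 0.2092]
eef_rot: [0.655, 0.755, -0.0, 0.0]
ft_force: [0.3, -0.2, -2.6]
width: 0.0134
grip_force: 60.0
```

```bash
cat > tilt.py <<'E'
from h import *
c=cam('wrist');s=readout.read_state();T=R.from_quat(s['eef_rot']).as_matrix();p=s['ee_pos'];x=T[:,0];z=np.array([0,0,1.])
h,sa,v=cv2.split(cv2.cvtColor(c['img'],cv2.COLOR_RGB2HSV));m=((h<6)|(h>174))&(sa>170)&(v>90);m[230:]=0;r_,q=np.where(m)
e=(q[r_<r_.min()+2].mean(),r_.min());print(p,'far end px',e, s['joint_positions'].round(2))
L=.087
for th in (-5,0,5,10,15,20,30):
    a=np.radians(th);print(th,proj(c,[p-.0075*z+L*(x*np.cos(a)-z*np.sin(a))+.005*z]).round(0).tolist(),end=' ')
E
python3 tilt.py
```

```text
[0.32069176 0.34200776 0.20912575] far end px (np.float64(248.5), np.int64(65)) [ 0.24  0.14 -1.21  1.86  0.13  1.24 -0.86]
-5 [[247.0, 62.0]] 0 [[247.0, 62.0]] 5 [[247.0, 65.0]] 10 [[247.0, 68.0]] 15 [[247.0, 73.0]] 20 [[247.0, 79.0]] 30 [[247.0, 92.0]]
```

Held nearly level (tilt under about 5°). Moving over the hook slowly.

Call:
step_arm:
  deltas:
    - [[0,0,0,0,0.002,0,0],[0,0,0,0,0.006,0,0],[0,0,0,-0.001,0.012,0,0],[0,0,0,-0.001,0.02,0,0],[0,0,0,-0.001,0.03,0,0],[0,0,0,-0.001,0.041,0,0],[0,0,0,-0.002,0.053,0,0],[0,0,0,-0.002,0.066,0,0],[0,0,0,-0.003,0.079,0,0],[0,0,0,-0.003,0.092,0,0],[0,0,0,-0.004,0.104,0,0],[0,0,0,-0.004,0.115,0,0],[0,0,0,-0.005,0.124,0,0],[0,0,0,-0.005,0.13,0,0],[0,0,0,-0.005,0.134,0,0],[0,0,0,-0.005,0.136,0,0],[0,0,0,-0.005,0.136,0,0],[0,0,0,-0.005,0.136,0,0]]

```text
time: 24.95
ee_pos: [0.4559, 0.3564, 0.2094]
eef_rot: [0.655, 0.756, 0.0, 0.0]
ft_force: [0.7, -0.2, -2.5]
width: 0.0133
grip_force: 60.0
```

```bash
python3 tilt.py; python3 - <<'E'
from h import *
c=cam('wrist');save(c,'h1.png');d=cam('scene');save(d,'h1s.png')
s=readout.read_state();print(s['ft_force'])
# bar line in image at seat?
seat=np.array([.4522,.3774,.155]);print('seat px',proj(c,[seat]))
E
```

```text
[0.45594153 0.35641382 0.2093603 ] far end px (np.float64(248.5), np.int64(65)) [ 0.08  0.44 -1.05  1.59  0.39  1.33 -0.88]
-5 [[247.0, 62.0]] 0 [[247.0, 62.0]] 5 [[247.0, 64.0]] 10 [[247.0, 68.0]] 15 [[247.0, 73.0]] 20 [[247.0, 79.0]] 30 [[247.0, 92.0]] [ 0.22623858  0.02964918 -2.61584672]
seat px [[246.13970889 187.00719663]]
```

Call:
step_arm:
  deltas:
    - [[0,0,0,0,0,0.003,0],[0,0,0,0,0,0.008,0],[0,0,0,0,0,0.014,0],[0,0,0,0,0,0.02,0],[0,0,0,0,0,0.026,0],[0,0,0,0,0,0.031,0],[0,0,0,0,0,0.035,0],[0,0,0,0,0,0.038,0],[0,0,0,0,0,0.04,0],[0,0,0,0,0,0.0405,0],[0,0,0,0,0,0.0405,0]]

```text
time: 26.48
ee_pos: [0.4561, 0.3564, 0.1689]
eef_rot: [0.655, 0.756, 0.0, 0.0]
ft_force: [-0.4, 0.5, -2.1]
width: 0.0133
grip_force: 60.0
```

Call:
step_arm:
  deltas:
    - [[0,0,0,0,0,0.001,0],[0,0,0,0,0,0.002,0],[0,0,0,0,0,0.002,0]]

```text
time: 26.85
ee_pos: [0.4562, 0.3564, 0.1671]
eef_rot: [0.655, 0.755, 0.0, 0.0]
ft_force: [-1.2, -2.5, 2.4]
width: 0.0134
grip_force: 60.0
```

Contact is light. Releasing and retreating up.

Call:
step_arm:
  deltas:
    - [[0,0,0,0,0,0,10],[0,0,0,0,0,0,20],[0,0,0,0,0,0,30],[0,0,0,0,0,0,45],[0,0,0,0,0,0,60],[0,0,0,0,0,0,60],[0,0,0,0,0,0,60],[0,0,0,0,0,0,60],[0,0,0,0,0,-0.005,60],[0,0,0,0,0,-0.02,60],[0,0,0,0,0,-0.05,60],[0,0,0,0,0,-0.08,60],[0,0,0,0,0,-0.11,60],[0,0,0,0,0,-0.11,60]]

```text
time: 28.6
ee_pos: [0.4566, 0.3575, 0.2801]
eef_rot: [0.655, 0.756, 0.002, 0.001]
ft_force: [-1.1, -0.3, -0.1]
width: 0.0526
grip_force: 0.0
```

```bash
python3 - <<'E'
from h import *
c=cam('wrist');save(c,'h2.png');d=cam('scene');save(d,'h2s.png');s=readout.read_state();print(s['ee_pos'],s['ft_force'],s['eef_rot'])
def red(c,box):
    h,sa,v=cv2.split(cv2.cvtColor(c['img'],cv2.COLOR_RGB2HSV));m=(((h<6)|(h>174))&(sa>150)&(v>80)).astype(np.uint8);x0,y0,x1,y1=box
    k=m*0;k[y0:y1,x0:x1]=m[y0:y1,x0:x1];n,l,st,ce=cv2.connectedComponentsWithStats(k);i=1+st[1:,4].argmax();yy,xx=np.where(l==i)
    p=np.c_[xx,yy].astype(float);mm=p.mean(0);dd=np.linalg.svd(p-mm,full_matrices=False)[2][0];t=(p-mm)@dd;return st[i].tolist(),mm+dd*t.min(),mm+dd*t.max()
a=red(c,(150,0,350,384));b=red(d,(295,190,400,300));print(a,b)
def tri(p1,p2):
    d1=rays(c,[p1])[0];d2=rays(d,[p2])[0];t=np.linalg.lstsq(np.c_[d1,-d2],d['origin']-c['origin'],rcond=None)[0];A=c['origin']+d1*t[0];B=d['origin']+d2*t[1];return ((A+B)/2).round(4),np.linalg.norm(A-B).round(4)
for i in(1,2):
  for j in (1,2): print(tri(a[i],b[j]))
E
```

```text
[0.45611096 0.35645656 0.27729432] [-0.61472588  0.31531025 -0.53035012] [6.55173603e-01 7.55478262e-01 3.08493254e-04 2.24993932e-04]
([238, 78, 19, 166, 2864], array([247.11886394,  77.99153841]), array([246.94169445, 243.00745296])) ([312, 212, 49, 27, 311], array([312.62555423, 213.69468748]), array([359.45504961, 236.13712055]))
(array([0.4776, 0.3921, 0.2124]), np.float64(0.116))
(array([0.4445, 0.4421, 0.1618]), np.float64(0.0006))
(array([0.4628, 0.3133, 0.1609]), np.float64(0.0007))
(array([0.4611, 0.3977, 0.2059]), np.float64(0.1162))
```

The basket hangs level: the bar ends triangulate to (0.4445,0.4421,0.162) and (0.463,0.313,0.161), centred on the hook. Next is the lid.

```bash
echo '[0.4565,0.357,0.278,98.15]'>cmd.json; python3 plan.py .62 -.048 .25 133.7 14
```

```text
[0, 0, -0.009, -0.0062, 0.0015, 0.0004] [0, 0, -0.0343, -0.0235, 0.0058, 0.0016] [0, 0, -0.0732, -0.0501, 0.0123, 0.0033] [0, 0, -0.1229, -0.0841, 0.0207, 0.0056] [0, 0, -0.1808, -0.1236, 0.0304, 0.0082] [0, 0, -0.244, -0.1669, 0.0411, 0.011] [0, 0, -0.31, -0.212, 0.0522, 0.014] [0, 0, -0.376, -0.2572, 0.0633, 0.017] [0, 0, -0.4392, -0.3005, 0.074, 0.0198] [0, 0, -0.4971, -0.34, 0.0837, 0.0224] [0, 0, -0.5468, -0.374, 0.0921, 0.0247] [0, 0, -0.5857, -0.4006, 0.0986, 0.0264] [0, 0, -0.611, -0.4179, 0.1029, 0.0276] [0, 0, -0.62, -0.4241, 0.1044, 0.028]
```

Call:
step_arm:
  deltas:
    - [[0,0,-0.009,-0.006,0.001,0,80],[0,0,-0.034,-0.023,0.006,0,80],[0,0,-0.073,-0.05,0.012,0.001,80],[0,0,-0.123,-0.084,0.021,0.002,80],[0,0,-0.181,-0.124,0.03,0.004,80],[0,0,-0.244,-0.167,0.041,0.008,80],[0,0,-0.31,-0.212,0.052,0.012,80],[0,0,-0.376,-0.257,0.063,0.016,80],[0,0,-0.439,-0.3,0.074,0.02,80],[0,0,-0.497,-0.34,0.084,0.022,80],[0,0,-0.547,-0.374,0.092,0.025,80],[0,0,-0.586,-0.401,0.099,0.026,80],[0,0,-0.611,-0.418,0.103,0.028,80],[0,0,-0.62,-0.424,0.1044,0.028,80],[0,0,-0.62,-0.424,0.1044,0.028,80],[0,0,-0.62,-0.424,0.1044,0.028,80]]

```text
time: 30.7
ee_pos: [0.6192, -0.0475, 0.249]
eef_rot: [0.393, 0.92, 0.0, 0.0]
ft_force: [0.1, 0.1, -0.2]
width: 0.0697
grip_force: 0.0
```

```bash
cat > lid.py <<'E'
from h import *
c=cam('wrist');s=readout.read_state();H=cv2.cvtColor(c['img'],cv2.COLOR_RGB2HSV);h,sa,v=cv2.split(H)
m=((h>98)&(h<125)&(sa>80)&(v>40)).astype(np.uint8)
n,l,st,ce=cv2.connectedComponentsWithStats(m);i=1+st[1:,4].argmax();print('blue',st[i])
cs,_=cv2.findContours((l==i).astype(np.uint8),cv2.RETR_CCOMP,cv2.CHAIN_APPROX_NONE);cs=sorted(cs,key=cv2.contourArea)
w=onz(c,cs[-1].reshape(-1,2),.014)[:,:2]*1000;print('lid',cv2.minAreaRect(w.astype(np.float32)))
k=np.zeros(m.shape,np.uint8);cv2.drawContours(k,[cv2.convexHull(cs[-1])],-1,1,-1);k[int(st[i,1]+st[i,3]-3):]=0
dk=((v<60)&(k>0)).astype(np.uint8);n,l2,s2,_=cv2.connectedComponentsWithStats(dk);j=1+s2[1:,4].argmax();yy,xx=np.where(l2==j)
w=onz(c,np.c_[xx,yy],.046)[:,:2]*1000;print('handle',s2[j],cv2.minAreaRect(w.astype(np.float32)))
x=R.from_quat(s['eef_rot']).as_matrix()[:,0];print(s['ee_pos'],np.degrees(np.arctan2(x[1],x[0])),s['joint_positions'].round(2))
save(c,'lid.png')
E
python3 lid.py
```

```text
blue [  182    47   135   180 21579]
lid ((606.586669921875, -31.652725219726562), (138.6209716796875, 196.94442749023438), 43.79554748535156)
handle [243 147  14  40 475] ((620.5467529296875, -45.904258728027344), (13.48417854309082, 40.884708404541016), 43.499813079833984)
[ 0.61924555 -0.04755008  0.2490364 ] 133.72825193322672 [ 0.75  0.52 -1.06  1.43  0.45  1.45  0.47]
```

Call:
step_arm:
  deltas:
    - [[0,0,0,0.005,0,0.01,80],[0,0,0,0.012,0.001,0.04,80],[0,0,0,0.018,0.001,0.08,80],[0,0,0,0.0205,0.001,0.12,80],[0,0,0,0.0205,0.001,0.155,80],[0,0,0,0.0205,0.001,0.18,80],[0,0,0,0.0205,0.001,0.196,80],[0,0,0,0.0205,0.001,0.203,80],[0,0,0,0.0205,0.001,0.205,80],[0,0,0,0.0205,0.001,0.205,80],[0,0,0,0.0205,0.001,0.205,0],[0,0,0,0.0205,0.001,0.205,0],[0,0,0,0.0205,0.001,0.205,0],[0,0,0,0.0205,0.001,0.205,0],[0,0,0,0.0205,0.001,0.205,0],[0,0,0,0.0205,0.001,0.205,0],[0,0,0,0.0205,0.001,0.205,0],[0,0,0,0.0205,0.001,0.205,0],[0,0,0,0.0205,0.001,0.205,0],[0,0,0,0.0205,0.001,0.205,0]]
  squeeze: 60

```text
time: 33.25
ee_pos: [0.6061, -0.033, 0.0438]
eef_rot: [0.393, 0.919, 0.0, 0.0]
ft_force: [-0.0, 0.0, -0.9]
width: 0.0155
grip_force: 60.0
```

Call:
step_arm:
  deltas:
    - [[0,0,0,0,0,0,0],[0,0,0,0,0,-0.002,0],[0,0,0,0,0,-0.01,0],[0,0,0,0,0,-0.025,0],[0,0,0,0,0,-0.045,0],[0,0,0,0,0,-0.07,0],[0,0,0,0,0,-0.095,0],[0,0,0,0,0,-0.12,0],[0,0,0,0,0,-0.14,0],[0,0,0,0,0,-0.152,0],[0,0,0,0,0,-0.156,0],[0,0,0,0,0,-0.156,0]]

```text
time: 34.75
ee_pos: [0.6059, -0.0331, 0.1995]
eef_rot: [0.393, 0.919, -0.0, -0.0]
ft_force: [0.4, 0.7, -3.8]
width: 0.0153
grip_force: 60.0
```

```bash
cat > lidheld.py <<'E'
from h import *
# plate pose in the tool frame, plate top assumed dz below TCP
import sys
dz=float(sys.argv[1]);c=cam('wrist');s=readout.read_state();h,sa,v=cv2.split(cv2.cvtColor(c['img'],cv2.COLOR_RGB2HSV))
m=((h>98)&(h<125)&(sa>80)&(v>40)).astype(np.uint8)
n,l,st,ce=cv2.connectedComponentsWithStats(m)
T=R.from_quat(s['eef_rot']).as_matrix();p=s['ee_pos']
for i in range(1,n):
    if st[i,4]<800: continue
    yy,xx=np.where(l==i);w=(onz(c,np.c_[xx,yy],p[2]-dz)-p)@T*1000
    print(st[i].tolist(),cv2.minAreaRect(w[:,:2].astype(np.float32)))
print(p,np.degrees(np.arctan2(T[1,0],T[0,0])),s['ft_force'],s['joint_positions'].round(2));save(c,'lidheld.png')
E
python3 lidheld.py .030
```

```text
[100, 38, 297, 212, 52147] ((45.84688949584961, 0.5566024780273438), (138.2397003173828, 106.96025848388672), 89.9516830444336)
[0, 194, 58, 70, 2049] ((0.7291069030761719, -118.43598175048828), (40.56277847290039, 31.580677032470703), 11.611268043518066)
[11, 295, 68, 48, 1804] ((-45.406593322753906, -113.19662475585938), (31.1400089263916, 37.86777877807617), 58.73093795776367)
[ 0.6057222  -0.03313768  0.19912632] 133.65895573365304 [ 0.50906256 -0.55362359 -3.33347903] [ 0.76  0.53 -1.05  1.53  0.47  1.35  0.42]
```

The lid is held square (plate centred within 1 mm, 0.05°). Checking that the casserole hasn't moved since the lift.

```bash
python3 - <<'E'
from h import *
c=cam('top');a=cv2.imread('pics/top0.png');a=cv2.resize(a,(512,384),interpolation=cv2.INTER_AREA)[:,:,::-1]
for im in(a,c['img']):
    h,s,v=cv2.split(cv2.cvtColor(np.ascontiguousarray(im),cv2.COLOR_RGB2HSV));m=((h>98)&(h<125)&(s>80)&(v>40)).astype(np.uint8);k=m*0;k[150:240,363:440]=m[150:240,363:440]
    cs,_=cv2.findContours(k,0,1);p=max(cs,key=cv2.contourArea).reshape(-1,2);w=onz(c,p,.07)[:,:2]*1000;print(cv2.minAreaRect(w.astype(np.float32)),cv2.contourArea(p))
b=c['img'][:,:,::-1]
d=cv2.absdiff(a[:,:,::-1],b).max(2);print((d[150:240,363:440]>60).sum())
E
echo '[0.6062,-0.0330,0.200,133.66]'>cmd.json; python3 plan.py .508 -.3224 .2 165.1 14
```

```text
((504.4476623535156, -315.07989501953125), (152.6693878173828, 218.50189208984375), 74.70249938964844) 3646.0
((511.3812255859375, -318.61126708984375), (147.69387817382812, 203.6282501220703), 75.29006958007812) 726.0
3149
[0, 0, -0.008, -0.0021, -0.0039, -0.0] [0, 0, -0.0304, -0.0078, -0.015, -0.0] [0, 0, -0.0648, -0.0167, -0.032, -0.0] [0, 0, -0.1088, -0.0281, -0.0537, -0.0] [0, 0, -0.1601, -0.0413, -0.079, -0.0] [0, 0, -0.2161, -0.0557, -0.1066, -0.0] [0, 0, -0.2745, -0.0708, -0.1354, -0.0] [0, 0, -0.3329, -0.0859, -0.1642, -0.0] [0, 0, -0.3889, -0.1003, -0.1918, -0.0] [0, 0, -0.4402, -0.1135, -0.2171, -0.0] [0, 0, -0.4842, -0.1249, -0.2388, -0.0] [0, 0, -0.5186, -0.1338, -0.2558, -0.0] [0, 0, -0.541, -0.1395, -0.2669, -0.0] [0, 0, -0.549, -0.1416, -0.2708, -0.0]
```

```bash
python3 - <<'E'
from h import *
c=cam('scene');a=cv2.resize(cv2.imread('pics/scene0.png'),(512,384),interpolation=cv2.INTER_AREA)[:,:,::-1];f=[]
for im in(a,c['img']):
    h,s,v=cv2.split(cv2.cvtColor(np.ascontiguousarray(im),cv2.COLOR_RGB2HSV));m=((h>98)&(h<125)&(s>70)&(v>30)).astype(np.uint8);k=m*0;k[130:185,130:203]=m[130:185,130:203]
    cs,_=cv2.findContours(k,0,1);p=max(cs,key=cv2.contourArea);print(cv2.contourArea(p),cv2.boundingRect(p),cv2.minAreaRect(p));f.append(cv2.cvtColor(np.ascontiguousarray(im[125:190,125:210]),cv2.COLOR_RGB2GRAY).astype(np.float32))
# sub-pixel shift of front wall patch
print(cv2.phaseCorrelate(f[0][25:],f[1][25:],cv2.createHanningWindow((85,40),cv2.CV_32F)))
cv2.imwrite('pics/ab.png',cv2.resize(np.hstack([a[125:190,125:210],c['img'][125:190,125:210]]),None,fx=4,fy=4)[:,:,::-1])
E
```

```text
1127.5 (134, 138, 65, 47) ((166.86953735351562, 160.90567016601562), (36.40657043457031, 62.299346923828125), 75.67728424072266)
1237.5 (134, 142, 69, 43) ((167.99996948242188, 162.99998474121094), (67.99998474121094, 41.99999237060547), -0.0)
((-0.2253303843044563, -0.24264449194375004), 0.3555280473497179)
```

The casserole hasn't moved (about 0.2 px). I'll carry the lid higher so it clears the bottle.

Call:
step_arm:
  deltas:
    - [[0,0,0,0,0,-0.01,0],[0,0,0,0,0,-0.03,0],[0,0,-0.01,-0.002,-0.004,-0.045,0],[0,0,-0.03,-0.008,-0.015,-0.05,0],[0,0,-0.065,-0.017,-0.032,-0.05,0],[0,0,-0.109,-0.028,-0.054,-0.05,0],[0,0,-0.16,-0.041,-0.079,-0.05,0],[0,0,-0.216,-0.056,-0.107,-0.05,0],[0,0,-0.275,-0.071,-0.135,-0.05,0],[0,0,-0.333,-0.086,-0.164,-0.05,0],[0,0,-0.389,-0.1,-0.192,-0.05,0],[0,0,-0.44,-0.1135,-0.217,-0.05,0],[0,0,-0.484,-0.125,-0.239,-0.05,0],[0,0,-0.519,-0.134,-0.256,-0.05,0],[0,0,-0.541,-0.14,-0.267,-0.05,0],[0,0,-0.549,-0.1416,-0.2708,-0.05,0],[0,0,-0.549,-0.1416,-0.2708,-0.05,0],[0,0,-0.549,-0.1416,-0.2708,-0.05,0],[0,0,-0.549,-0.1416,-0.2708,-0.05,0]]

```text
time: 37.28
ee_pos: [0.5081, -0.3219, 0.25]
eef_rot: [0.129, 0.992, -0.0, 0.0]
ft_force: [-0.2, -0.3, -3.4]
width: 0.0154
grip_force: 60.0
```

```bash
python3 lidheld.py .030; python3 - <<'E'
from h import *
c=cam('wrist');T=R.from_quat(readout.read_state()['eef_rot']).as_matrix()
a=np.radians(165.1);X=np.array([np.cos(a),np.sin(a),0]);Y=np.array([-np.sin(a),np.cos(a),0]);P=np.array([.5078,-.3224,.07])
print([proj(c,[P+X*i*.1+Y*j*.07]).round(0).tolist() for i in(1,-1) for j in(1,-1)], proj(c,[P+X*.112]))
E
```

```text
[100, 38, 297, 212, 52050] ((45.56248092651367, 0.7040176391601562), (137.68777465820312, 106.81465148925781), 89.92212677001953)
[ 0.50805924 -0.32198787  0.24997457] 165.14911486866077 [ 0.53225007 -0.63864205 -3.63029587] [ 1.33  0.52 -1.16  1.48  0.48  1.45  1.48]
[[[168.0, 61.0]], [[326.0, 61.0]], [[180.0, 265.0]], [[314.0, 265.0]]] [[247.20304637  46.57457061]]
```

Call:
step_arm:
  deltas:
    - [[0,0,0,0,0,0.008,0],[0,0,0,0.001,-0.001,0.025,0],[0,0,0,0.001,-0.001,0.045,0],[0,0,0,0.001,-0.001,0.065,0],[0,0,0,0.001,-0.001,0.085,0],[0,0,0,0.001,-0.001,0.103,0],[0,0,0,0.001,-0.001,0.118,0],[0,0,0,0.001,-0.001,0.127,0],[0,0,0,0.001,-0.001,0.131,0],[0,0,0,0.001,-0.001,0.131,0]]

```text
time: 38.62
ee_pos: [0.5068, -0.3232, 0.119]
eef_rot: [0.13, 0.992, -0.0, 0.0]
ft_force: [-0.1, -0.4, -2.4]
width: 0.0157
grip_force: 60.0
```

Call:
step_arm:
  deltas:
    - [[0,0,0,0,0,0.001,0],[0,0,0,0,0,0.002,0],[0,0,0,0,0,0.003,0],[0,0,0,0,0,0.004,0],[0,0,0,0,0,0.005,0],[0,0,0,0,0,0.006,0],[0,0,0,0,0,0.007,0],[0,0,0,0,0,0.008,0],[0,0,0,0,0,0.008,0]]

```text
time: 39.75
ee_pos: [0.5066, -0.3231, 0.1108]
eef_rot: [0.13, 0.992, 0.0, -0.0]
ft_force: [0.3, 0.8, -2.2]
width: 0.0151
grip_force: 60.0
```

The lip is inside the rim with no contact. Lowering the last millimetres.

Call:
step_arm:
  deltas:
    - [[0,0,0,0,0,0.0005,0],[0,0,0,0,0,0.001,0],[0,0,0,0,0,0.0015,0],[0,0,0,0,0,0.002,0],[0,0,0,0,0,0.0025,0],[0,0,0,0,0,0.003,0],[0,0,0,0,0,0.003,0]]

```text
time: 40.62
ee_pos: [0.5067, -0.3232, 0.1079]
eef_rot: [0.13, 0.992, -0.0, 0.0]
ft_force: [0.1, -0.4, -3.6]
width: 0.0154
grip_force: 60.0
```

Call:
step_arm:
  deltas:
    - [[0,0,0,0,0,0.0005,0],[0,0,0,0,0,0.001,0],[0,0,0,0,0,0.001,0]]

```text
time: 41.0
ee_pos: [0.5067, -0.3232, 0.1078]
eef_rot: [0.13, 0.992, -0.0, -0.0]
ft_force: [-5.1, 1.7, 8.2]
width: 0.0156
grip_force: 60.0
```

Contact at TCP z 0.1078, exactly the seated height. Releasing.

Call:
step_arm:
  deltas:
    - [[0,0,0,0,0,-0.0005,0],[0,0,0,0,0,-0.0005,10],[0,0,0,0,0,-0.0005,25],[0,0,0,0,0,-0.0005,40],[0,0,0,0,0,-0.0005,60],[0,0,0,0,0,-0.0005,70],[0,0,0,0,0,-0.0005,70],[0,0,0,0,0,-0.0005,70],[0,0,0,0,0,-0.0005,70],[0,0,0,0,0,-0.01,70],[0,0,0,0,0,-0.04,70],[0,0,0,0,0,-0.08,70],[0,0,0,0,0,-0.12,70],[0,0,0,0,0,-0.15,70],[0,0,0,0,0,-0.16,70],[0,0,0,0,0,-0.16,70]]

```text
time: 43.0
ee_pos: [0.5067, -0.3231, 0.2669]
eef_rot: [0.13, 0.992, -0.0, 0.0]
ft_force: [0.1, 0.1, -0.3]
width: 0.0608
grip_force: 0.0
```

```bash
sed -i 's/dz=float(sys.argv\[1\]);//; s/p\[2\]-dz/.078/' lidheld.py; python3 lidheld.py; python3 - <<'E'
from h import *
w=cam('wrist')['img'];d=cam('scene')['img']
cv2.imwrite('pics/fin.png',np.hstack([cv2.resize(w,(380,285)),cv2.resize(d[90:330,90:410],(380,285))])[:,:,::-1])
E
```

```text
[173, 54, 152, 207, 26510] ((3.5474014282226562, 0.824981689453125), (138.43292236328125, 205.7870635986328), 89.92241668701172)
[ 0.50640631 -0.32312082  0.26609655] 165.11287461067175 [-0.72274089 -0.13556443 -0.08176133] [ 1.33  0.51 -1.17  1.45  0.47  1.48  1.49]
```

View pics/fin.png

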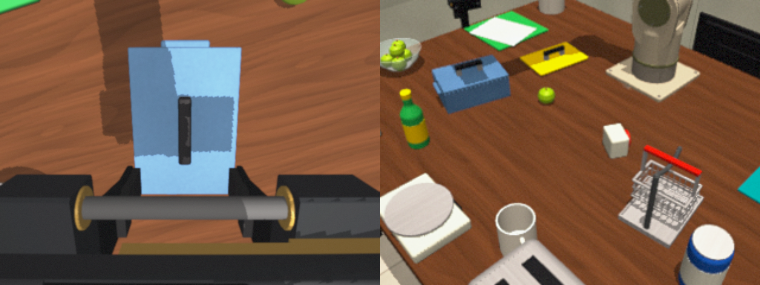

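The left view shows the lid square on the casserole from about (130,48) to (240,193), with only the ear showing beyond it. The right view shows the basket hanging level on the hook at about (665,185), the lid flush at (470,80), and the bystanders where they were. Handing in.

```bash
python3 -c "from bench import r; print(r.close_job())"
```

```text
the job is handed in; nothing more can be done
None
```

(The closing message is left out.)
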